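# Feel the jig for a leftover offcut, then seat a block in the empty pocket

## Robot

A 6-joint arm with a two-finger parallel gripper is mounted at the origin on a cart in front of the work surface, level with it; the furniture and walls round the work are solid. World frame = base frame: x ahead of the robot, y to its left, z up, the work surface at z = 0. Lengths are in mm, angles in rad, forces in N, time in s.
With the tool pointing down it reaches from about 300 to 775 mm from the base axis. Payload 14.6 kg.
Tool frame: the origin (TCP) lies on the centre line of the jaws, within the pads' length; the fingertips stand 11 mm ahead of it and the grasp point (between the pads) lies 8 mm behind it; x points along the fingers, y is the direction in which the jaws open and shut, and the axes are right-handed (so a half turn about x gives the same grasp; the last joint's range is limited). The gripper opens to 94 mm and grips with 3 to 60 N. Pads are 16 mm wide; open, the fingers measure 119 mm over their backs; the gripper's body (75 mm by 177 mm) begins 78 mm behind the grasp point.
Start: joints at [-1.312, 0.3, 1.521, -0, 1.321, -0.067], TCP at [176.03, -521.059, 216.446] pointing down, gripper open.
Joint ranges: [-3.03, 3.03], [-0.79, 2.21], [0.23, 2.52], [-1.04, 4.18], [0, 3.07], [-2.55, 2.55]. Speed limits (rad/s): [2.22, 2.22, 2.57, 3.14, 3.14, 3.14].

## Interface

Orientations are given as [roll, pitch, yaw] about the fixed x, y, z axes, in that order (R = Rz(yaw) Ry(pitch) Rx(roll)).
In Python, from cell import manip gives the robot as it stands.
- The arm moves only by the shell command python3 -m handwheel 'ROWS' [OPENING] [FORCE]. ROWS is JSON, a list of rows, each a list of 2 entries, a list of its own where there are three numbers: the shift along the tool's x, y, z in mm, then the turn about the tool's x in rad. In form: [[[x, y, z], spin], ...]. A call has exactly 10 rows; each row shifts and turns the commanded pose from where the row before left it, along the tool's axes as they then stand; what a row does not reach is not made up. A row lasts 1/8 s, in which the tool goes at most 62.5 mm and 10.7 degrees, less where a joint would pass 70% of its speed; a pose out of reach is approached as far as the arm can. A call with a gripper value outside its range is refused whole. OPENING is the closure in counts, from 0 (fully open) to 255 (shut), set as the call begins (- or left out, the last holds). The fingers move at their own pace and stop on an object; FORCE is the grip in N (left out, the last holds). Time passes only in rows, so rows that do not move let the fingers close, or fill a call up. It gives the time, the measured TCP pose, the force and the opening at its end, in the units of the state.
- manip.read_state(): the state, without advancing time (a new reading comes with each control period).
- manip.camera(name): name is "scene" or "top"; returns a dict with "pixels" (400x640x3 uint8, red, green, blue), "z_map" (400x640 float32, mm along the optical axis (not along the pixel's ray), 0 where there is no reading), "mtx" (3x3 intrinsics, pixels), "xyz" and "orientation" of the camera in the world. Camera axes: x right, y up, looking along -z (the intrinsics and any distortion apply to the point x, -y, -z); pixel columns grow to the right and rows downward; lengths in mm; the calibration is good to about 2 mm. A picture is of the moment at which its call begins.
- manip.sign_off(): hands the job in, once; it reports no verdict.
Trained networks look in the newest picture that a camera, given by its name, has taken for a name from the list of things; names that differ only in an ending like _2 or _b are one class to them, and where a whole thing is asked for, a point or a joint stands for the part that bears it (a point fixed in the world has none). Each returns a list of dicts, best first, with "confidence" (0 to 1); they miss things now and then, are a little off and sometimes report something else, mostly with a low value. They report only what shows in the picture. A call takes as long as a camera call. They do not tell look-alikes from the thing itself.
- manip.cut_out(target, camera): "region" (400x640 bool, what is visible of it) and "centre" ([column, row] in pixels, amid what is visible of it).
The state is a dict: "clock": time; "joints": joint angles; "qd": joint speeds; "effort": joint torques, N m; "eef_pos": TCP position; "eef_rot": TCP orientation; "wrist_force": force on the tool from outside, world axes, zero at the start; "moment": the same for the moment, N m; "finger_gap": finger opening in mm.
Only numpy, scipy, OpenCV 4.12 (cv2) and the standard library are available. Lean on these libraries where they do the work, as an engineer would, in place of code of your own. Each camera call takes 0.05 s, during which the arm holds its last target. There are 200 camera calls.

## Task

One pocket of the two-pocket wooden jig still has a leftover offcut lying in it. Before you move any block, feel down inside a pocket with closed fingertips until you touch its bottom or what lies there, so that you know which pocket is empty; then take the pale block, lower it upright all the way down to the floor of the empty pocket and only then let go. Leave the darker block where it stands.

Things in the scene. Friction and masses are not known exactly. Their poses are not given: they have to be found in the camera images.
- pale_block: the pale hardwood block to seat, standing upright on the bench: 28 mm thick (its x), 51 mm wide at its foot (its y), narrowing towards the top, 63 mm high, about 50 g. Origin at the centre of its underside, z up. Grip it across the 28 mm thickness (fingers closing along its x), fingertips 32 mm or more above its underside, so that they stay above the jig's rim when it is seated.
- dark_block: the bystander: a block of the same shape and about the same size (28 x 50 x 62 mm) in clearly darker, greyer brown wood; it stands upright beside the work and stays there. Origin at the centre of its underside.
- pocket_a (a point): floor centre of the +y pocket of the wooden jig, which is fixed to the bench: 76 x 182 mm, 32 mm high, two equal open-topped pockets side by side along its y. Each is 48 mm (x) by 70 mm (y), 26 mm deep, walls upright and 14 mm thick, floor 6 mm above the bench, 84 mm between centres. Axes are the jig's, z up; the block goes in with its x along this x, either way round.
- pocket_b (a point): floor centre of the jig's -y pocket; size and axes as pocket_a. Either pocket_a or pocket_b holds a loose dark offcut, 38 x 60 mm and 14 mm thick, lying flat on its floor (its top is felt 14 mm above the floor); a block set on it stands proud and does not count. The other pocket is empty.
Things that resemble listed ones, but are neither listed nor needed, are in the scene too. Leave any pink or turquoise look-alike of the pale_block alone.

How it is judged (in metres and radians):
On the way, in this order (a step that is already met when the one before it is completed fails the run):
1. with the pale block not yet moved, the fingertips have touched the floor of a pocket or the offcut in it (distance of pale_block from where it was at the start of the episode below 0.02 m and contact force between the fingers and anything else above 0.5 N and ((horizontal distance between the grasp point and pocket_a below 0.025 m and z of the grasp point in the frame of pocket_a below 0.042 m) or (horizontal distance between the grasp point and pocket_b below 0.025 m and z of the grasp point in the frame of pocket_b below 0.042 m))), for 0.05 s.
2. the pale block is within 12 mm of the floor of a pocket, still held (((horizontal distance between pale_block and pocket_a below 0.02 m and z of pale_block in the frame of pocket_a below 0.012 m) or (horizontal distance between pale_block and pocket_b below 0.02 m and z of pale_block in the frame of pocket_b below 0.012 m)) and contact force between the fingers and pale_block above 0.3 N), for 0.05 s.
At the end, for the whole second after the job is handed in: the pale block stands upright (within 7 degrees), at rest, in a pocket, its underside within 6 mm of the pocket's floor and within 20 mm of its centre (((horizontal distance between pale_block and pocket_a below 0.02 m and z of pale_block in the frame of pocket_a below 0.006 m) or (horizontal distance between pale_block and pocket_b below 0.02 m and z of pale_block in the frame of pocket_b below 0.006 m)) and angle between pale_block's own z axis and vertical below 0.12 rad and linear speed of pale_block below 0.02 m/s); the robot touches nothing.
It fails at once if the dark block is moved more than 25 mm or tipped (distance of dark_block from where it was at the start of the episode above 0.025 m or angle between dark_block's own z axis and vertical above 0.35 rad).
It also fails if it takes over 48 s, if anything falls off the work surface, if the arm or the gripper's body presses on something with over 40 N, if the wrist force passes 120 N, or if a joint passes its speed limit or range.

## Working session

There is one attempt and no reset: what is moved stays moved. The work goes in short steps, Python scripts to look and compute and a shell command to move; the robot and the scene stay as the last step left them, time stands still between calls to the robot, and variables do not carry over. Pictures are saved under pics/ and viewed, about 8 in all and at most 12, crops included, and the job is handed in when it is done.

```bash
mkdir -p pics; cat > h.py <<'E'
from cell import manip
import numpy as np, cv2
from scipy.spatial.transform import Rotation as R
def cam(n):
    c=manip.camera(n); c['name']=n; return c
def rot(c):
    o=np.array(c['orientation'],float)
    return o if o.shape==(3,3) else (R.from_euler('xyz',o).as_matrix() if o.size==3 else None)
def cloud(c):
    z=c['z_map']; K=np.array(c['mtx']); v,u=np.mgrid[:z.shape[0],:z.shape[1]]
    p=np.stack([(u-K[0,2])/K[0,0]*z,-(v-K[1,2])/K[1,1]*z,-z],-1)
    P=p@rot(c).T+np.array(c['xyz']); P[z==0]=np.nan; return P
def save(c,n): cv2.imwrite('pics/'+n,c['pixels'][...,::-1])
E
python3 - <<'E'
from h import *
print(manip.read_state())
for n in('top','scene'):
    c=cam(n); save(c,n+'0.png'); P=cloud(c); np.savez(n+'0.npz',P=P,px=c['pixels'])
    print(n,c['xyz'],c['orientation'],c['mtx'],[k for k in c])
    for t in('pale_block','dark_block','pocket_a','pocket_b'):
        for d in manip.cut_out(t,n):
            Q=P[d['region']]; Q=Q[~np.isnan(Q[:,0])]
            if len(Q)==0: print(t,'nodepth');continue
            print(t,round(d['confidence'],2),np.round(d['centre']),len(Q),np.percentile(Q,[3,50,97],axis=0).round().tolist(), np.median(c['pixels'][d['region']],axis=0))
E
```

```text
{'clock': 0.0, 'joints': array([-1.31159724e+00,  3.00460575e-01,  1.52160791e+00,  2.00238798e-06,
        1.32066908e+00, -6.65859507e-02]), 'qd': array([ 0.00041728,  0.00227725, -0.00151368, -0.00036255,  0.0019867 ,
        0.00039241]), 'effort': array([-2.11889535e-03, -5.31819034e+01, -3.52734911e+01,  7.07706157e-02,
        2.43942562e-02, -1.28980464e-04]), 'eef_pos': array([ 175.96888695, -520.82275627,  215.88073904]), 'eef_rot': array([-1.63907629,  1.56965141,  1.8283009 ]), 'wrist_force': array([-0.2419735 , -0.66592928, -0.31190586]), 'moment': array([ 0.01946314,  0.05502987, -0.00988378]), 'finger_gap': 93.9871461471668}
top [442.45049208  19.71516591 878.57942697] [ 0.1570319  0.0115534 -1.5925629] [[435.54743849   0.         321.3362222 ]
 [  0.         435.54743849 202.35598226]
 [  0.           0.           1.        ]] ['pixels', 'z_map', 'mtx', 'xyz', 'orientation', 'name']
pale_block 0.82 [251. 194.] 408 [[584.0, 142.0, 7.0], [593.0, 160.0, 48.0], [607.0, 187.0, 65.0]] [147. 120.  93.]
pale_block 0.79 [229. 141.] 438 [[696.0, 187.0, 10.0], [707.0, 205.0, 45.
[... 641 characters left out ...]
on', 'name']
pale_block 0.58 [262. 262.] 726 [[581.0, 149.0, 5.0], [587.0, 178.0, 38.0], [608.0, 194.0, 65.0]] [204. 167. 119.]
pale_block 0.58 [315. 237.] 741 [[513.0, 58.0, 1.0], [532.0, 82.0, 36.0], [560.0, 87.0, 65.0]] [218. 113. 129.]
pale_block 0.58 [200. 250.] 782 [[693.0, 197.0, 1.0], [704.0, 221.0, 36.0], [729.0, 240.0, 64.0]] [  0. 137. 123.]
dark_block 0.69 [342. 273.] 632 [[438.0, 100.0, 6.0], [447.0, 129.0, 39.0], [464.0, 141.0, 64.0]] [161.5 131.   92. ]
pocket_a 0.69 [355. 184.] 2328 [[508.0, -186.0, 5.0], [546.0, -96.0, 27.0], [583.0, -4.0, 34.0]] [191. 123.  57.]
pocket_b 0.69 [355. 184.] 2328 [[508.0, -186.0, 5.0], [546.0, -96.0, 27.0], [583.0, -4.0, 34.0]] [191. 123.  57.]
```

```bash
python3 - <<'E'
from h import *
a=cv2.imread('pics/top0.png'); b=cv2.imread('pics/scene0.png')
cv2.imwrite('pics/comp.png',np.hstack([cv2.resize(a[80:320,180:500],(400,300)),cv2.resize(b[80:320,160:480],(400,300))]).repeat(1,0))
d=np.load('top0.npz'); P=d['P']
# jig: top rim
m=(P[...,2]>25)&(P[...,2]<38)&(P[...,0]>495)&(P[...,0]<605)&(P[...,1]>-215)&(P[...,1]<10)
q=P[m][:,:2].astype(np.float32); print('jig',cv2.minAreaRect(q),len(q),np.median(P[m][:,2]))
m=(P[...,2]<25)&(P[...,0]>515)&(P[...,0]<585)&(P[...,1]>-190)&(P[...,1]<-10)
q=P[m]; 
for lo,hi in((-190,-98),(-98,-10)):
    k=q[(q[:,1]>lo)&(q[:,1]<hi)]; print(len(k),np.percentile(k,[5,25,50,75,95],axis=0).round().tolist())
for n in('top','scene'):
    P=np.load(n+'0.npz')['P']
    for nm,x0,x1,y0,y1 in(('pale',570,620,130,205),('dark',430,480,80,150)):
        s=(P[...,0]>x0)&(P[...,0]<x1)&(P[...,1]>y0)&(P[...,1]<y1)
        for lo,hi in((57,70),(10,70)):
            q=P[s&(P[...,2]>lo)&(P[...,2]<hi)]; print(n,nm,lo,len(q),cv2.minAreaRect(q[:,:2].astype(np.float32)))
# pinkish etc obstacles
P=np.load('top0.npz')['P']
s=(P[...,2]>12)&(P[...,2]<150)
l=cv2.connectedComponentsWithStats(s.astype(np.uint8))
for i in range(1,l[0]):
    if l[2][i,4]>60:
        q=P[l[1]==i]; print(l[2][i].tolist(),np.percentile(q,[3,97],axis=0).round().tolist())
E
```

```text
jig ((551.3505859375, -104.08507537841797), (76.67745971679688, 182.5809783935547), 2.9515790939331055) 1900 32.03967851270187
911 [[526.0, -181.0, 2.0], [541.0, -168.0, 5.0], [554.0, -151.0, 6.0], [567.0, -133.0, 8.0], [577.0, -118.0, 18.0]]
942 [[528.0, -95.0, 1.0], [536.0, -79.0, 8.0], [549.0, -60.0, 19.0], [562.0, -41.0, 21.0], [573.0, -12.0, 23.0]]
top pale 57 168 ((597.8285522460938, 166.607666015625), (31.12154769897461, 18.81993865966797), 86.43763732910156)
top pale 10 403 ((597.63330078125, 167.72247314453125), (50.65926742553711, 26.459394454956055), 85.92601013183594)
top dark 57 149 ((455.42950439453125, 114.43217468261719), (28.611391067504883, 18.366806030273438), 83.57061767578125)
top dark 10 370 ((455.6219177246094, 114.36526489257812), (49.248626708984375, 27.284465789794922), 83.56578063964844)
scene pale 57 176 ((595.481689453125, 169.72976684570312), (32.65163040161133, 19.199161529541016), 82.87950134277344)
scene pale 10 674 ((595.4118041992188, 170.7315216064453), (56.13700485229492, 27.764389038085938), 85.09346008300781)
scene dark 57 149 ((452.964294433593
[... 898 characters left out ...]
.0, 36.0]]
[238, 186, 27, 17, 398] [[584.0, 143.0, 15.0], [607.0, 188.0, 65.0]]
[341, 192, 96, 46, 2082] [[512.0, -191.0, 17.0], [589.0, -16.0, 35.0]]
[350, 206, 32, 21, 582] [[531.0, -89.0, 17.0], [567.0, -33.0, 23.0]]
[292, 209, 16, 27, 364] [[516.0, 57.0, 22.0], [563.0, 83.0, 65.0]]
[265, 258, 27, 16, 368] [[443.0, 91.0, 24.0], [468.0, 136.0, 64.0]]
[111, 265, 96, 52, 2260] [[374.0, 258.0, 22.0], [453.0, 425.0, 61.0]]
[253, 341, 195, 19, 2264] [[284.0, -183.0, 18.0], [309.0, 153.0, 32.0]]
[147, 355, 42, 10, 146] [[276.0, 291.0, 12.0], [290.0, 365.0, 15.0]]
[186, 356, 19, 9, 67] [[275.0, 259.0, 12.0], [288.0, 290.0, 15.0]]
[206, 356, 30, 9, 131] [[272.0, 201.0, 12.0], [287.0, 251.0, 15.0]]
```

View pics/comp.png

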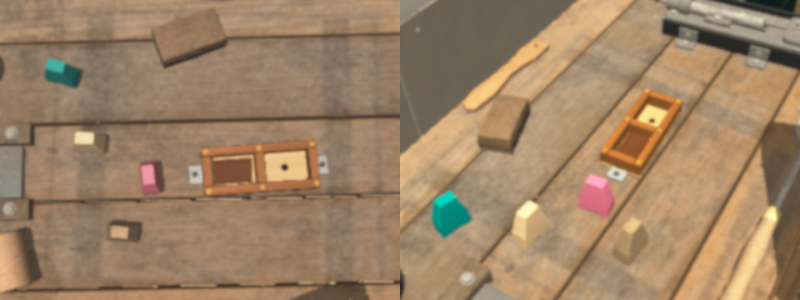

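The jig's left (+y) pocket holds the dark offcut at about comp px (233,170), with its top at z≈21. The right pocket, about (287,167), shows a pale floor at z≈6. So pocket_b looks empty. The pale block is at (88,140), the dark one at (123,231), and the pink and turquoise decoys are clear of it.

```bash
cat >> h.py <<'E'
def go(xyz,jaw_deg):
    """print shift in the present tool axes, then spin (shift first), to reach TCP xyz with jaws along jaw_deg"""
    s=manip.read_state(); M=R.from_euler('xyz',s['eef_rot']).as_matrix()
    d=M.T@(np.array(xyz)-s['eef_pos']); y=M[:,1]; a=np.arctan2(y[1],y[0])
    e=(np.radians(jaw_deg)-a+np.pi/2)%np.pi-np.pi/2
    print('t',s['clock'],'tcp',s['eef_pos'].round(1),'tool x',M[:,0].round(3),'jaw deg',np.degrees(a).round(1),'shift',d.round(1),'spin',(-e).round(3),'j',s['joints'].round(2),'F',s['wrist_force'].round(1),'gap',s['finger_gap'].round(1))
E
python3 - <<'E'
from h import *
go([553.5,-146,150],2.95)
for n in('top','scene'):
    P=np.load(n+'0.npz')['P']
    s=(P[...,0]>120)&(P[...,0]<750)&(P[...,1]>-560)&(P[...,1]<240)&(P[...,2]>90)
    q=P[s]; print(n,len(q), np.percentile(q,[0,10,50,90,100],axis=0).round().tolist() if len(q) else '')
P=np.load('scene0.npz')['P']
m=(P[...,2]>28)&(P[...,2]<37)&(P[...,0]>495)&(P[...,0]<605)&(P[...,1]>-215)&(P[...,1]<10)
print('jig scene',cv2.minAreaRect(P[m][:,:2].astype(np.float32)))
E
```

```text
Traceback (most recent call last):
  File "h.py", line 19, in go
    print('t',s['clock'],'tcp',s['eef_pos'].round(1),'tool x',M[:,0].round(3),'jaw deg',np.degrees(a).round(1),'shift',d.round(1),'spin',(-e).round(3),'j',s['joints'].round(2),'F',s['wrist_force'].round(1),'gap',s['finger_gap'].round(1))
                                                                                                                                                                                                                    ^^^^^^^^^^^^^^^^^^^^^
AttributeError: 'float' object has no attribute 'round'
```

```bash
sed -i "s/s\['finger_gap'\].round(1)/round(s['finger_gap'],1)/" h.py
python3 - <<'E'
from h import *
go([553.5,-146,150],2.95)
for n in('top','scene'):
    P=np.load(n+'0.npz')['P']
    s=(P[...,0]>120)&(P[...,0]<750)&(P[...,1]>-560)&(P[...,1]<240)&(P[...,2]>90)
    q=P[s]; print(n,len(q), np.percentile(q,[0,10,50,90,100],axis=0).round().tolist() if len(q) else '')
P=np.load('scene0.npz')['P']
m=(P[...,2]>28)&(P[...,2]<37)&(P[...,0]>495)&(P[...,0]<605)&(P[...,1]>-215)&(P[...,1]<10)
print('jig scene',cv2.minAreaRect(P[m][:,:2].astype(np.float32)))
E
```

```text
t 0.5 tcp [ 176.  -521.1  216.4] tool x [-0.  0. -1.] jaw deg -71.3 shift [  66.4 -234.5 -477.7] spin -1.296 j [-1.31  0.3   1.52 -0.    1.32 -0.07] F [-0.3 -0.3 -0.4] gap 94.0
top 1344 [[217.0, -516.0, 90.0], [259.0, -503.0, 91.0], [342.0, -483.0, 95.0], [369.0, -472.0, 146.0], [665.0, -465.0, 166.0]]
scene 30179 [[120.0, -560.0, 90.0], [146.0, -45.0, 229.0], [201.0, 66.0, 354.0], [247.0, 110.0, 481.0], [662.0, 129.0, 534.0]]
jig scene ((548.4718017578125, -103.04991912841797), (76.44137573242188, 185.47178649902344), 3.317929267883301)
```

View pics/scene0.png

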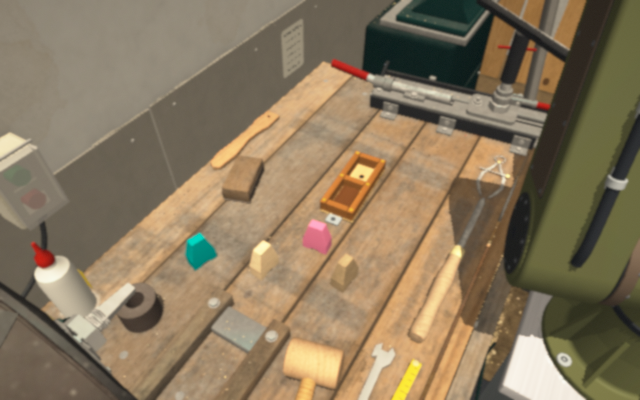

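```bash
python3 - <<'E'
from h import *
d=np.load('scene0.npz');P=d['P']
s=(P[...,0]>-300)&(P[...,0]<850)&(P[...,1]>-600)&(P[...,1]<700)&(P[...,2]>100)
l=cv2.connectedComponentsWithStats(s.astype(np.uint8))
for i in range(1,l[0]):
    if l[2][i,4]>60:
        q=P[l[1]==i]; print(l[2][i].tolist(),np.percentile(q,[1,50,99],axis=0).round().tolist())
E
```

```text
[477, 0, 163, 355, 34327] [[34.0, -525.0, 108.0], [193.0, 70.0, 334.0], [402.0, 123.0, 522.0]]
[0, 146, 70, 85, 3499] [[841.0, 326.0, 195.0], [843.0, 361.0, 255.0], [849.0, 395.0, 306.0]]
[32, 242, 43, 48, 1237] [[804.0, 380.0, 101.0], [822.0, 408.0, 120.0], [846.0, 432.0, 179.0]]
[0, 282, 138, 118, 10789] [[463.0, 424.0, 281.0], [513.0, 516.0, 375.0], [578.0, 555.0, 402.0]]
```

The olive part filling the right side (px 520–640) is the robot's own arm. The clamp at the back (370–560, 70–140) is the only tall obstacle, so I'll travel high above it with the gripper shut.

```bash
python3 -m handwheel '[[[-10,-10,-20],0],[[-10,-20,-40],0],[[0,-25,-52],0],[[0,-25,-52],0],[[0,-25,-52],0],[[0,-25,-52],0],[[0,-25,-52],0],[[0,-25,-52],0],[[0,-25,-52],0],[[0,0,0],0]]' 255 10
python3 - <<'E'
from h import *
go([553.5,-146,100],2.95)
E
```

```text
clock: 1.75
eef_pos: [513.9, -187.5, 236.8]
eef_rot: [-2.83, 1.57, 0.642]
wrist_force: [-0.0, -0.2, 0.1]
finger_gap: 0.7
t 1.75 tcp [ 513.9 -187.5  236.8] tool x [ 0.  0. -1.] jaw deg -71.1 shift [136.8 -26.4 -50.9] spin -1.292 j [-0.42  0.28  1.5   0.    1.36  0.82] F [-0.  -0.2  0.1] gap 0.7
```

```bash
python3 -m handwheel '[[[20,-13,-25],0],[[40,-13,-26],0],[[40,0,0],-0.16],[[20,0,0],-0.16],[[0,0,0],-0.16],[[0,0,0],-0.16],[[0,0,0],-0.16],[[0,0,0],-0.16],[[0,0,0],-0.16],[[0,0,0],-0.17]]'
python3 - <<'E'
from h import *
go([552.5,-146,17],2.95)
E
```

```text
clock: 3.0
eef_pos: [551.7, -150.2, 117.2]
eef_rot: [1.087, 1.57, -0.434]
wrist_force: [-0.3, -0.1, 0.2]
finger_gap: 0.4
t 3.0 tcp [ 551.7 -150.2  117.2] tool x [ 0. -0. -1.] jaw deg 2.9 shift [100.2   0.9  -4.2] spin -0.001 j [-0.33  0.45  1.56 -0.    1.13 -0.38] F [-0.3 -0.1  0.2] gap 0.4
```

```bash
python3 -m handwheel '[[[15,1,-4],0],[[20,0,0],0],[[20,0,0],0],[[15,0,0],0],[[8,0,0],0],[[4,0,0],0],[[3,0,0],0],[[3,0,0],0],[[2,0,0],0],[[0,0,0],0]]'
python3 - <<'E'
from h import *
go([552.5,-146,17],2.95)
E
```

```text
clock: 4.25
eef_pos: [552.9, -146.1, 26.4]
eef_rot: [2.777, 1.571, 1.251]
wrist_force: [-0.4, -0.0, -0.4]
finger_gap: 0.6
t 4.25 tcp [ 552.9 -146.1   26.4] tool x [ 0.  0. -1.] jaw deg 2.6 shift [ 9.4 -0.4 -0.2] spin -0.007 j [-0.32  0.57  1.62  0.    0.95 -0.37] F [-0.4 -0.  -0.4] gap 0.6
```

Tips are at z≈15.5, already below where an offcut's top (z≈20) would be, with no contact. I'll go on down to the floor.

```bash
python3 -m handwheel '[[[3,0,0],0],[[2,0,0],0],[[2,0,0],0],[[1,0,0],0],[[1,0,0],0],[[1,0,0],0],[[0.5,0,0],0],[[0.5,0,0],0],[[0,0,0],0],[[0,0,0],0]]'
```

```text
clock: 5.5
eef_pos: [553.0, -146.2, 17.2]
eef_rot: [1.002, 1.57, -0.523]
wrist_force: [-9.7, 2.5, 22.0]
finger_gap: 0.4
```

Floor contact felt: 22 N with the tips at z≈6.2, which is the bare floor height. So pocket_b is empty. Lifting and going to the pale block.

```bash
python3 -m handwheel '[[[-5,0,0],0],[[-15,0,0],0],[[-25,0,0],0],[[-35,0,0],0],[[-35,0,0],0],[[-15,0,0],0],[[0,0,0],0],[[0,0,0],0],[[0,0,0],0],[[0,0,0],0]]'
python3 - <<'E'
from h import *
go([596.5,168.5,130],-4.5)
for n in('top','scene'):
    c=cam(n);P=cloud(c)
    for t in('pale_block',):
        for d in manip.cut_out(t,n):
            Q=P[d['region']]; Q=Q[~np.isnan(Q[:,0])]; print(n,np.round(d['centre']),Q.mean(0).round())
E
```

```text
clock: 6.75
eef_pos: [552.7, -146.1, 144.7]
eef_rot: [-1.939, 1.57, 2.819]
wrist_force: [-0.7, -0.0, 0.5]
finger_gap: 0.7
t 6.75 tcp [ 552.7 -146.1  144.7] tool x [-0.001  0.    -1.   ] jaw deg 2.6 shift [  14.8   57.9 -312.3] spin 0.124 j [-0.32  0.41  1.54  0.    1.19 -0.37] F [-0.7 -0.   0.5] gap 0.7
top [251. 192.] [595. 163.  41.]
top [298. 220.] [537.  69.  44.]
top [227. 141.] [709. 207.  41.]
scene [260. 259.] [591. 176.  37.]
scene [315. 236.] [533.  79.  36.]
scene [200. 252.] [707. 219.  36.]
```

```bash
python3 -m handwheel '[[[0,4,-20],0],[[0,8,-40],0],[[0,8,-44],0],[[0,8,-44],0],[[0,8,-44],0],[[0,8,-44],0],[[0,8,-40],0],[[0,6,-36],0],[[0,0,0],0.124],[[0,0,0],0]]' 0 20
python3 - <<'E'
from h import *
go([596.5,168.5,46],-4.5)
c=cam('top'); save(c,'t1.png'); s=cam('scene'); save(s,'s1.png')
a=c['pixels'][100:260,200:360]; b=s['pixels'][170:330,180:340]
cv2.imwrite('pics/near1.png',np.hstack([cv2.resize(x,(400,400)) for x in(a,b)])[...,::-1])
E
```

```text
clock: 8.2
eef_pos: [596.4, 169.5, 145.3]
eef_rot: [-1.668, 1.571, 2.967]
wrist_force: [0.7, -1.0, -0.7]
finger_gap: 93.4
t 8.2 tcp [596.4 169.5 145.3] tool x [-0.  0. -1.] jaw deg -4.4 shift [99.3  0.3  1. ] spin 0.001 j [0.22 0.52 1.39 0.   1.24 0.29] F [ 0.7 -1.  -0.7] gap 93.4
```

View pics/near1.png

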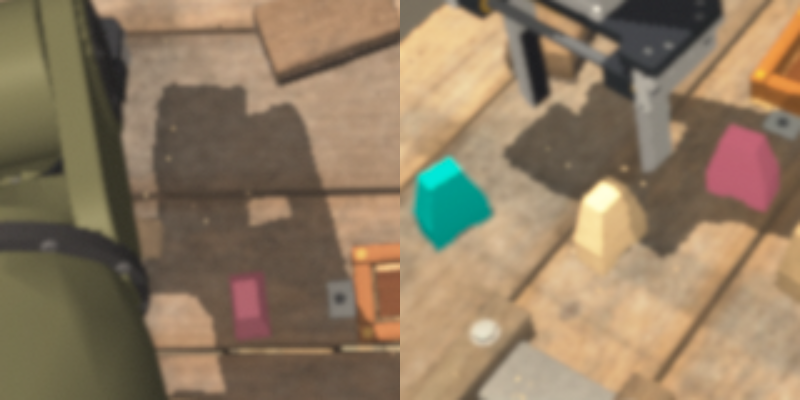

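The right panel shows the open jaws (about (525,80) and (655,150)) high above the pale block at (605,220), with clear space on both sides. Descending to tip height of about 34 mm.

```bash
python3 -m handwheel '[[[10,0,1],0],[[20,0,0],0],[[20,0,0],0],[[20,0,0],0],[[14,0,0],0],[[8,0,0],0],[[5,0,0],0],[[3,0,0],0],[[0,0,0],0],[[0,0,0],0]]' && python3 -m handwheel '[[[0,0,0],0],[[0,0,0],0],[[0,0,0],0],[[0,0,0],0],[[0,0,0],0],[[0,0,0],0],[[0,0,0],0],[[0,0,0],0],[[0,0,0],0],[[0,0,0],0]]' 255 20
```

```text
clock: 9.55
eef_pos: [596.9, 167.2, 45.8]
eef_rot: [1.873, 1.57, 0.223]
wrist_force: [-0.5, 0.2, -0.2]
finger_gap: 94.1
clock: 10.8
eef_pos: [596.8, 167.1, 45.4]
eef_rot: [2.799, 1.571, 1.149]
wrist_force: [0.8, 0.3, 0.3]
finger_gap: 24.4
```

```bash
python3 -m handwheel '[[[-2,0,0],0],[[-4,0,0],0],[[-8,0,0],0],[[-12,0,0],0],[[-12,0,0],0],[[-12,0,0],0],[[-8,0,0],0],[[-2,0,0],0],[[0,0,0],0],[[0,0,0],0]]'
python3 - <<'E'
from h import *
s=cam('scene'); save(s,'s2.png'); P=cloud(s)
b=s['pixels'][170:330,180:340]
cv2.imwrite('pics/near2.png',cv2.resize(b,(500,500))[...,::-1])
for d in manip.cut_out('pale_block','scene'):
    Q=P[d['region']]; Q=Q[~np.isnan(Q[:,0])]; print(d['centre'],np.percentile(Q,[3,50,97],axis=0).round().tolist())
E
```

```text
clock: 12.05
eef_pos: [596.6, 167.1, 105.0]
eef_rot: [-1.272, 1.57, -2.922]
wrist_force: [-0.9, -0.2, -0.6]
finger_gap: 24.8
[314.2, 236.6] [[513.0, 61.0, 4.0], [531.0, 82.0, 37.0], [558.0, 87.0, 65.0]]
[254.1, 240.1] [[580.0, 148.0, 63.0], [588.0, 184.0, 93.0], [608.0, 194.0, 124.0]]
[200.2, 254.8] [[693.0, 197.0, 2.0], [704.0, 220.0, 36.0], [725.0, 239.0, 64.0]]
```

View pics/near2.png

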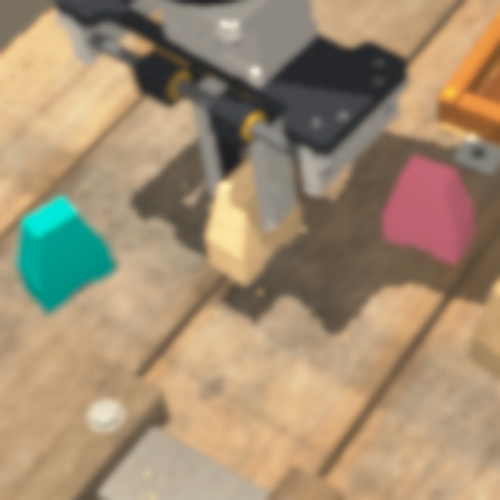

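The pale block (px ~(250,230)) hangs upright between the fingers, about 60 mm up. The decoys have not moved. Next is the carry to pocket_b.

```bash
python3 - <<'E'
from h import *
go([552.3,-147,145],3.1)
E
python3 -m handwheel '[[[-15,0,0],0],[[-25,0,10],0],[[0,-2,25],0],[[0,-2,40],0],[[0,-3,40],0],[[0,-3,40],0],[[0,-3,40],0],[[0,-3,40],0],[[0,-3,35],0],[[0,0,0],0]]'
python3 - <<'E'
from h import *
go([552.3,-147,100],3.1)
E
```

```text
t 12.15 tcp [596.6 167.1 105.1] tool x [-0.001 -0.    -1.   ] jaw deg -4.5 shift [-39.8 -19.4 316.6] spin -0.133 j [ 0.21  0.56  1.42 -0.    1.16  0.29] F [ 0.3  1.1 -1.1] gap 24.5
clock: 13.4
eef_pos: [556.4, -102.4, 146.5]
eef_rot: [1.249, 1.57, -0.404]
wrist_force: [0.7, 1.1, -0.1]
finger_gap: 23.9
t 13.4 tcp [ 556.4 -102.4  146.5] tool x [ 0.001 -0.    -1.   ] jaw deg -4.7 shift [46.5 -0.5 44.8] spin -0.136 j [-0.25  0.4   1.56 -0.    1.18 -0.16] F [ 0.7  1.1 -0.1] gap 23.9
```

```bash
python3 -m handwheel '[[[0,0,15],0],[[0,-0.5,20],0],[[0,0,10],0],[[0,0,0],-0.07],[[0,0,0],-0.066],[[10,0,0],0],[[15,0,0],0],[[10,0,0],0],[[0,0,0],0],[[0,0,0],0]]'
python3 - <<'E'
from h import *
go([552.3,-147,51],3.1)
c=cam('top');s=cam('scene');P=cloud(s)
for d in manip.cut_out('pale_block','scene'):
    Q=P[d['region']]; Q=Q[~np.isnan(Q[:,0])]; print(d['centre'],np.percentile(Q,[3,50,97],axis=0).round().tolist())
a=c['pixels'][140:260,320:460]; b=s['pixels'][100:240,290:440]
cv2.imwrite('pics/near3.png',np.hstack([cv2.resize(x,(400,400)) for x in(a,b)])[...,::-1])
E
```

```text
clock: 14.65
eef_pos: [552.6, -145.4, 110.7]
eef_rot: [1.187, 1.57, -0.327]
wrist_force: [-0.8, -0.4, -0.3]
finger_gap: 24.4
t 14.65 tcp [ 552.6 -145.4  110.7] tool x [ 0. -0. -1.] jaw deg 3.3 shift [59.7 -0.4  1.6] spin 0.003 j [-0.32  0.45  1.57 -0.    1.12 -0.38] F [-0.8 -0.4 -0.3] gap 24.4
[315.9, 237.6] [[513.0, 62.0, 3.0], [531.0, 82.0, 37.0], [558.0, 87.0, 65.0]]
[197.9, 252.7] [[693.0, 198.0, 0.0], [704.0, 221.0, 35.0], [742.0, 240.0, 64.0]]
[363.9, 147.9] [[537.0, -152.0, 73.0], [546.0, -125.0, 102.0], [560.0, -117.0, 131.0]]
[350.6, 184.3] [[508.0, -184.0, 3.0], [543.0, -88.0, 26.0], [582.0, 1.0, 34.0]]
```

View pics/near3.png

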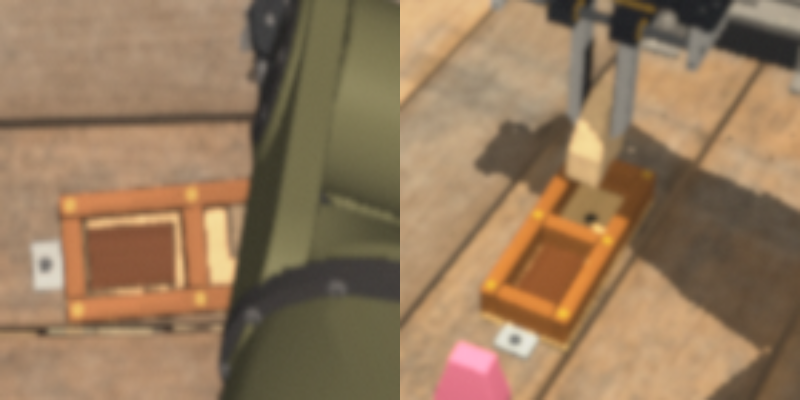

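The right panel shows the block hanging upright over the light-floored pocket_b at about (590,160), with the offcut in the near pocket at (560,265). The block sits about 2 mm too far toward +y, so I'll trim that and lower it.

```bash
python3 -m handwheel '[[[5,0,2],0],[[10,0,0],0],[[12,0,0],0],[[10,0,0],0],[[6,0,0],0],[[4,0,0],0],[[3,0,0],0],[[2,0,0],0],[[0,0,0],0],[[0,0,0],0]]' && python3 -m handwheel '[[[1.5,0,0],0],[[1.5,0,0],0],[[1,0,0],0],[[1,0,0],0],[[1,0,0],0],[[0.5,0,0],0],[[0,0,0],0],[[0,0,0],0],[[0,0,0],0],[[0,0,0],0]]'
```

```text
clock: 16.05
eef_pos: [552.7, -147.4, 58.6]
eef_rot: [1.234, 1.57, -0.279]
wrist_force: [-0.6, 0.8, -1.1]
finger_gap: 24.4
clock: 17.3
eef_pos: [552.6, -147.3, 52.0]
eef_rot: [-3.128, 1.571, 1.641]
wrist_force: [-0.6, 0.9, -0.8]
finger_gap: 24.3
```

```bash
python3 -m handwheel '[[[0.5,0,0],0],[[0.5,0,0],0],[[0.5,0,0],0],[[0,0,0],0],[[0,0,0],0],[[0,0,0],0],[[0,0,0],0],[[0,0,0],0],[[0,0,0],0],[[0,0,0],0]]'
python3 - <<'E'
from h import *
go([552.3,-147,51],3.1)
s=cam('scene');P=cloud(s); K=np.array(s['mtx'])
for d in manip.cut_out('pale_block','scene'):
    Q=P[d['region']]; Q=Q[~np.isnan(Q[:,0])]; print(d['centre'],np.percentile(Q,[3,50,97],axis=0).round().tolist())
cv2.imwrite('pics/near4.png',cv2.resize(s['pixels'][120:220,310:410],(500,500))[...,::-1])
E
```

```text
clock: 18.55
eef_pos: [552.9, -147.4, 51.2]
eef_rot: [1.188, 1.57, -0.326]
wrist_force: [-2.3, 0.7, 7.7]
finger_gap: 24.4
t 18.55 tcp [ 552.9 -147.4   51.2] tool x [ 0.001 -0.    -1.   ] jaw deg 3.3 shift [ 0.2 -0.5 -0.4] spin 0.003 j [-0.32  0.53  1.61 -0.    1.   -0.38] F [-2.3  0.7  7.7] gap 24.4
[314.2, 234.7] [[513.0, 59.0, 5.0], [532.0, 82.0, 37.0], [559.0, 87.0, 65.0]]
[349.1, 182.8] [[508.0, -182.0, 5.0], [538.0, -70.0, 30.0], [582.0, -1.0, 34.0]]
[361.1, 166.5] [[537.0, -163.0, 12.0], [547.0, -129.0, 46.0], [562.0, -120.0, 71.0]]
[199.8, 252.3] [[693.0, 198.0, 2.0], [704.0, 221.0, 36.0], [728.0, 240.0, 64.0]]
```

View pics/near4.png

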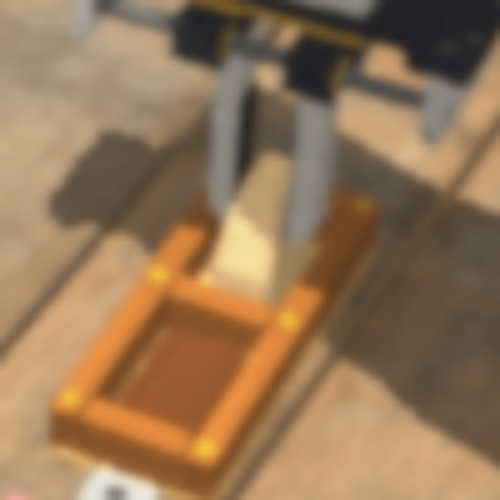

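The block is in the far pocket (px ~(265,235)). The force rose to 7.7 N at the height where the underside should meet the floor (z≈6), and the fingertips are above the rim. I'll release and retreat.

```bash
python3 -m handwheel '[[[0,0,0],0],[[0,0,0],0],[[0,0,0],0],[[0,0,0],0],[[0,0,0],0],[[0,0,0],0],[[0,0,0],0],[[0,0,0],0],[[0,0,0],0],[[0,0,0],0]]' 0 && python3 -m handwheel '[[[-4,0,0],0],[[-10,0,0],0],[[-20,0,0],0],[[-25,0,0],0],[[-25,0,0],0],[[-20,0,0],0],[[-10,0,0],0],[[0,0,0],0],[[0,0,0],0],[[0,0,0],0]]' && python3 -m handwheel '[[[0,0,20],0],[[0,0,40],0],[[0,0,40],0],[[0,0,40],0],[[0,0,30],0],[[0,0,0],0],[[0,0,0],0],[[0,0,0],0],[[0,0,0],0],[[0,0,0],0]]'
python3 - <<'E'
from h import *
for n in('top','scene'):
    s=cam(n);P=cloud(s)
    if n=='scene': cv2.imwrite('pics/end.png',cv2.resize(s['pixels'][120:300,290:410],(400,600))[...,::-1])
    for t in('pale_block','dark_block'):
      for d in manip.cut_out(t,n):
        Q=P[d['region']]; Q=Q[~np.isnan(Q[:,0])]; print(n,t,d['centre'],np.percentile(Q,[3,50,97],axis=0).round().tolist())
    q=P[(P[...,2]>57)&(P[...,2]<90)&(P[...,0]>525)&(P[...,0]<580)&(P[...,1]>-180)&(P[...,1]<-110)]
    if len(q): print(n,'top face',len(q),np.median(q,0).round(1),cv2.minAreaRect(q[:,:2].astype(np.float32)))
E
```

```text
clock: 19.9
eef_pos: [552.6, -147.3, 50.4]
eef_rot: [-2.01, 1.571, 2.76]
wrist_force: [0.6, 0.6, -0.8]
finger_gap: 94.2
clock: 21.15
eef_pos: [552.3, -147.2, 163.7]
eef_rot: [-1.97, 1.57, 2.8]
wrist_force: [-0.1, 0.8, -0.3]
finger_gap: 93.7
clock: 22.4
eef_pos: [562.4, -316.7, 164.6]
eef_rot: [0.936, 1.571, -0.578]
wrist_force: [-0.5, 0.6, -0.2]
finger_gap: 94.0
top pale_block [228.2, 143.5] [[696.0, 188.0, 7.0], [707.0, 207.0, 44.0], [721.0, 232.0, 65.0]]
top pale_block [405.1, 211.2] [[540.0, -166.0, 7.0], [550.0, -138.0, 54.0], [564.0, -121.0, 72.0]]
top pale_block [297.0, 221.6] [[516.0, 57.0, 7.0], [537.0, 68.0, 54.0], [564.0, 82.0, 66.0]]
top dark_block [278.2, 264.8] [[441.0, 90.0, 1.0], [454.0, 109.0, 49.0], [468.0, 136.0, 64.0]]
top top face 199 [ 553.  -144.7   69.1] ((553.7090454101562, -146.38052368164062), (19.405065536499023, 35.66227722167969), 0.21435648202896118)
scene pale_block [361.0, 162.6] [[538.0, -164.0, 17.0], [545.0, -132.0, 47.0], [561.0, -120.0, 71.0]]
scene pale_block [202.1, 252.2] [[694.0, 198.0, 3.0], [704.0, 220.0, 37.0], [728.0, 239.0, 64.0]]
scene pale_block [313.9, 237.7] [[513.0, 62.0, 3.0], [532.0, 82.0, 37.0], [559.0, 87.0, 65.0]]
scene dark_block [344.1, 270.0] [[438.0, 99.0, 5.0], [448.0, 129.0, 38.0], [466.0, 141.0, 64.0]]
scene top face 148 [ 549.3 -138.7   67.7] ((551.1030883789062, -144.00975036621094), (21.01641082763672, 38.522216796875), 3.4677622318267822)
```

View pics/end.png

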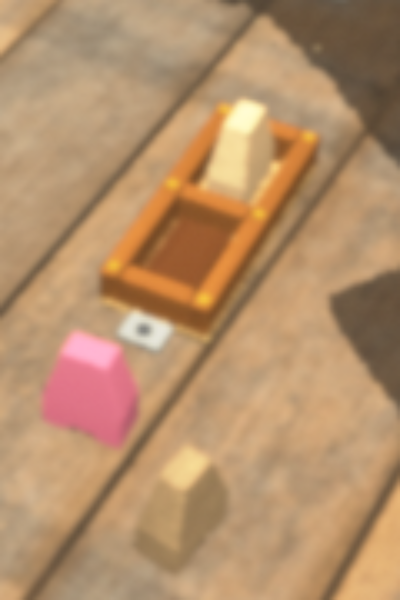

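The block stands upright in the far pocket at px (240,145), with its top at z≈69 (63 + 6). It is centred within about 2 mm, the dark block has not moved, and the arm is clear.

```bash
python3 -c "
from cell import manip
print(manip.sign_off())"
```

```text
the job is handed in; nothing more can be done
None
```

The pale block is standing in pocket_b, the empty pocket, and I handed the job in at about 22.5 s of the 48 s allowed. The sign-off gives no verdict.

- **Finding the empty pocket:** with closed fingertips I felt down into pocket_b before moving any block. They met the bare floor at z≈6 mm with about 22 N. The cameras agreed: pocket_a showed the offcut's top at z≈21 mm.
- **Placing the block:** I gripped the pale block across its thickness and carried it over. I lowered it until the force rose to 7.7 N at the expected floor height, and only then let go.
- **Last checks:** the block's top is at z≈68–69 mm, where 69 is fully seated. It is upright and within about 2 mm of the pocket centre. The dark block and the pink and turquoise look-alikes have not moved, and the arm is clear with the gripper open.
- **Disagreements:** the two cameras differ by 2–3 mm in position, which the pocket's clearance of about 10 mm each side easily covers. The jaws closed to 24.4 mm rather than 28, because the block also tapers in thickness. It did not visibly slip.

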